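# Clear the sample chamber and load the reference disc

### The job

Someone has left a cuvette box standing in the open chamber of the reflectance meter: lift it out and stand it upright in the steel tray. Then lay the larger of the two white ceramic discs flat and centred on the round stage in the chamber, and slide the cover fully shut over it. Set things down rather than dropping them, and leave everything else on the bench where it is.

Things in the scene. Friction and masses are not known exactly. Their poses are not given: they have to be found in the camera images.
- meter: Reflectance meter, fixed: white housing 250 mm (x) by 360 mm (y), flat top 100 mm above the bench. Origin on the bench below the stage's centre, z up; the housing reaches 95 mm to +y and 265 mm to -y of it, 125 mm to either side in x. Around the stage is a black open-topped square chamber, 150 x 150 mm inside, floor 55 mm above the bench
- stage_top (a point): Centre of the top face of the round aluminium stage (56 mm across, 10 mm high) in the middle of the meter's chamber; 65 mm above the bench. Axes as the meter's
- cover (a joint): Sliding cover of the chamber, in m: 0 = fully shut (cover centred over the stage), growing as it slides open towards the meter's -y, at most 0.172. A grey plate 204 mm (x) by 160 mm (y), 6 mm thick, underside 102, top 108 mm above the bench. Slides at about 2 N and stays where it is left. A disc on the stage clears it; the cuvette box does not
- cover_tab (a point): Centre of the top of the black upright tab in the middle of the cover, 138 mm above the bench. The tab is 50 mm long in the meter's x, 12 mm thick in y and stands 30 mm above the cover; pushing it towards the meter's +y shuts the cover. Axes as the meter's
- cuvette_box: Closed plastic box, grey with a white lid (lid and box are one piece), 76 mm (x) by 42 mm (y) by 80 mm high, 0.14 kg. Origin at the centre of its underside, z up. It starts on the stage, its top 145 mm above the bench, turned any way
- tray: Shallow open steel tray on the bench, fixed, 130 mm (x) by 170 mm (y) outside, walls and floor 5 mm thick, 20 mm high. Origin at the centre of its underside
- disc: The larger white ceramic disc, 52 mm in diameter, 12 mm thick, 0.06 kg, lying flat on the bench. Origin at the centre of its underside, z up
- small_disc: The smaller white ceramic disc, 34 mm in diameter, 12 mm thick, lying flat on the bench: not wanted, leave it. Origin at the centre of its underside
- bottle: Amber bottle, 64 mm wide, 130 mm high; bystander. Origin under its centre
- jar: Small glass jar, 50 mm wide, 60 mm high; bystander. Origin under its centre
- flask: Stoppered conical flask, 84 mm wide, 150 mm high; bystander. Origin under its centre
- beaker: Clear beaker, 68 mm wide, 80 mm high; bystander. Origin under its centre
- screwdriver: Screwdriver lying on the bench; bystander. Origin under its middle, x along it
There are look-alikes about, which are no part of the job. What is shaped like the cuvette_box but green or purple is not meant.

How it is judged:
By the outcome, as a careful person would: the job done as asked, in the order asked, and still so for the second after the job is handed in, with the robot touching nothing.
It also fails if it takes over 66 s, if anything falls off the work surface, if the arm or the gripper's body presses on something with over 40 N, if the wrist force passes 120 N, or if a joint passes its speed limit or range.

### The arm

A 7-joint arm with a two-finger parallel gripper is mounted at the origin on the work surface. World frame = base frame: x ahead of the robot, y to its left, z up, the work surface at z = 0. Lengths are in m, angles in rad, forces in N, time in s.
With the tool pointing down it reaches from about 0.4 to 0.85 m from the base axis. Payload 4.5 kg.
Tool frame: the origin (TCP) lies midway between the tips of the shut fingers; the grasp point (between the pads) lies 19 mm behind it; z points along the fingers, y is the line along which they close (so a half turn about z gives the same grasp; the last joint's range is limited). The gripper opens to 88 mm and grips with 3 to 60 N. Pads are 18 mm wide; open, the fingers measure 123 mm over their backs; the gripper's body (75 mm by 187 mm) begins 45 mm behind the grasp point.
Start: joints at [-1.244, 0.689, -0.195, 1.565, 0.157, 0.902, -0.215], TCP at [0.18, 0.598, 0.239] pointing down, gripper open.
Joint ranges: [-3.01, 3.01], [-0.46, 2.08], [-1.47, 1.51], [0.13, 2.56], [-1, 4.14], [0.04, 2.09], [-2.66, 2.66]. Speed limits (rad/s): [2.57, 2.57, 3.14, 3.14, 3.14, 3.14, 3.14].

### API

Orientations are given as a unit quaternion [x, y, z, w].
In Python, from plant import sensors, eyes, finish_job gives the robot as it stands.
- The arm moves only by the tool send_rows, never from a script. Its argument "rows" is text: rows parted by semicolons, each of 4 numbers parted by spaces: the shift along the tool's x, y, z normalised to -1 to 1, where 1 is 30 cm, then the turn about the tool's z normalised to -1 to 1, where 1 is 2 pi rad. A call has 1 to 10 rows; each row is the pose to reach, as a shift and turn from the pose commanded when the call began, along the tool's axes at that moment, turning the shorter way round; what a row does not reach only later rows make up. A row lasts 1/12 s, in which the tool goes at most 41.7 mm and 7.16 degrees, less where a joint would pass 70% of its speed; a pose out of reach is approached as far as the arm can. A call with a number of a shift or a turn outside -1 to 1 is refused whole. A call with a gripper value outside its range is refused whole. "jaw" is the closure, from -1 (fully open) to 1 (shut), set as the call begins (left out, the last holds). The fingers move at their own pace and stop on an object; "force" is the grip in N (left out, the last holds). Time passes only in rows, so rows that repeat a pose let the fingers close. It gives the time, the measured TCP pose, the force, the opening and the grip force at its end, in the units of the state.
- sensors.get_state(): the state, without advancing time (a new reading comes with each control period).
- eyes.snapshot(name): name is "side" or "top"; returns (picture, depth): 400x640x3 uint8, red, green, blue; 400x640 float32, m along the optical axis (not along the pixel's ray), 0 where there is no reading.
- eyes.calibration(name): a dict with "fov_y" (degrees; the focal length in pixels is half the picture's height over the tangent of half this angle, whatever the lens; pixels are square), "cx", "cy" (the principal point, pixels), "world_from_camera" (4x4, takes a point from camera to world coordinates). Camera axes: x right, y down, z forward; pixel columns grow to the right and rows downward; lengths in m; the calibration is good to about 2 mm. A picture is of the moment at which its call begins. calibration takes no time and is no camera call.
- finish_job(): hands the job in; it is judged then, once.
The state is a dict: "clock": time; "q": joint angles; "qd": joint speeds; "joint_torque": joint torques, N m; "tool_pos": TCP position; "eef_rot": TCP orientation; "contact_force": force on the tool from outside, world axes, zero at the start; "moment": the same for the moment, N m; "opening": opening from 0.0 (shut) to 1.0 (fully open); "finger_force": force on a finger pad.
Only numpy, scipy, OpenCV 4.12 (cv2) and the standard library are available. Lean on these libraries where they do the work, as an engineer would, in place of code of your own. Each camera call takes 0.05 s, during which the arm holds its last target. There are 200 camera calls.

## Working session

There is one attempt and no reset: what is moved stays moved. The work goes in short steps, Python scripts to look and compute and a tool call to move; the robot and the scene stay as the last step left them, time stands still between calls to the robot, and variables do not carry over. Pictures are saved under pics/ and viewed, at most 10 in all, crops included, and the job is handed in when it is done.

Besides the shell and the picture viewer there is one more tool, called after "Request:" as a command line: name --argument value ..., lists and objects as JSON in quotes. send_rows: Moves the arm, as the interface text tells. Scaled input: -1 to 1 covers 30 cm each way for a shift and 2 pi rad each way for a turn. Its arguments: {"type":"object","properties":{"rows":{"type":"string"},"jaw":{"type":"number"},"force":{"type":"number"}},"required":["rows"]}

```bash
mkdir -p pics; ls; python3 - <<'E'
from plant import sensors, eyes
import cv2, numpy as np
s=sensors.get_state()
print({k:np.round(v,3).tolist() for k,v in s.items()})
for n in ("top","side"):
    p,d=eyes.snapshot(n); np.savez(f"pics/{n}0.npz",p=p,d=d); cv2.imwrite(f"pics/{n}0.png",p[:,:,::-1])
    c=eyes.calibration(n); print(n,c["fov_y"],c["cx"],c["cy"],np.round(c["world_from_camera"],3).tolist(),[k for k in c])
E
```

```text
pics
{'clock': 0.0, 'q': [-1.244, 0.69, -0.195, 1.566, 0.157, 0.903, -0.215], 'qd': [-0.002, -0.001, 0.0, 0.001, 0.001, -0.0, -0.001], 'joint_torque': [-0.0, -52.755, -1.267, -15.342, -0.053, 0.007, 0.0], 'tool_pos': [0.18, 0.598, 0.238], 'eef_rot': [0.146, 0.989, -0.001, -0.0], 'contact_force': [1.05, 0.166, 0.656], 'moment': [0.041, 0.004, 0.035], 'finger_force': 0.0, 'opening': 1.0}
top 45.9887681435371 320.05447836286254 197.5781766146375 [[0.017, -0.992, 0.122, 0.391], [-1.0, -0.018, -0.005, -0.002], [0.007, -0.122, -0.993, 1.348], [0.0, 0.0, 0.0, 1.0]] ['fov_y', 'cx', 'cy', 'world_from_camera']
side 51.16345282450311 320.0289303196132 195.86253925066043 [[0.669, -0.479, 0.568, -0.206], [-0.743, -0.407, 0.532, -0.73], [-0.023, -0.778, -0.628, 0.944], [0.0, 0.0, 0.0, 1.0]] ['fov_y', 'cx', 'cy', 'world_from_camera']
```

View pics/top0.png

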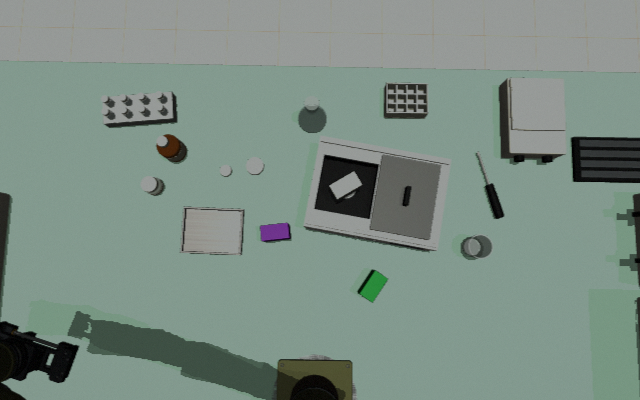

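View pics/side0.png

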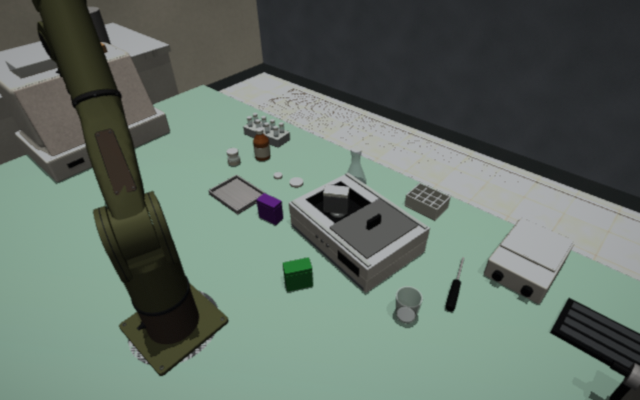

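Top view: the white-lidded box is at (345,186) in the chamber, with the cover to its right and its tab at (407,196). The tray is at (213,231). There are two discs, at (255,166) and (226,171). The look-alikes are purple (275,232) and green (373,286). Side view: box (336,198), discs (296,183) and (278,176), tray (237,194), tab (374,221).

```bash
cat > h.py <<'E'
import numpy as np, cv2
from plant import eyes, sensors
def cal(n):
    c=eyes.calibration(n); return 200/np.tan(np.radians(c["fov_y"]/2)),c["cx"],c["cy"],np.array(c["world_from_camera"])
def cloud(n,d):
    f,cx,cy,T=cal(n); v,u=np.mgrid[0:400,0:640]
    P=np.stack([(u-cx)/f*d,(v-cy)/f*d,d],-1); return P@T[:3,:3].T+T[:3,3]
def ray(n,uv):
    f,cx,cy,T=cal(n); uv=np.atleast_2d(uv).astype(float)
    r=np.stack([(uv[:,0]-cx)/f,(uv[:,1]-cy)/f,np.ones(len(uv))],-1)@T[:3,:3].T
    return T[:3,3],r
def plane(n,uv,z):
    o,r=ray(n,uv); return o+r*((z-o[2])/r[:,2])[:,None]
def tri(a,b):   # top px a, side px b -> midpoint, gap
    o1,r1=ray("top",a);o2,r2=ray("side",b);r1=r1[0];r2=r2[0]
    s=np.linalg.lstsq(np.stack([r1,-r2],1),o2-o1,rcond=None)[0]
    p,q=o1+s[0]*r1,o2+s[1]*r2; return (p+q)/2,np.linalg.norm(p-q)
def blob(m,uv,rad=25):  # component of mask nearest uv: contour
    w=np.zeros_like(m,np.uint8);cv2.circle(w,uv,rad,1,-1)
    cs=cv2.findContours((m&(w>0)).astype(np.uint8),cv2.RETR_EXTERNAL,cv2.CHAIN_APPROX_NONE)[0]
    return max(cs,key=cv2.contourArea)
def rect(P): # P: xy points m
    (c,s,a)=cv2.minAreaRect((P*1000).astype(np.float32)); return np.round(c,1),np.round(s,1),round(a,1)
E
python3 - <<'E'
from h import *
D={n:np.load(f"pics/{n}0.npz") for n in("top","side")}
C={n:cloud(n,D[n]["d"]) for n in D}
for n in D:
    p=D[n]["p"];X=C[n];z=X[...,2]
    print(n,"bench z",np.median(z[270:300,200:300]) if n=="top" else np.median(z[300:330,230:260]))
    g=p.min(2)
    for nm,uv in dict(top=dict(disc=(255,166),small=(226,171)),side=dict(disc=(296,183),small=(278,176)))[n].items():
        loc=g[uv[1]-12:uv[1]+13,uv[0]-14:uv[0]+15]
        m=(g>(int(loc.max())+int(np.median(loc)))//2)
        c=blob(m,uv,14);q=plane(n,c[:,0],0.012)[:,:2]
        e=cv2.fitEllipse(c); M=cv2.moments(c); print(nm,"px",np.round(e[0],2),"rect",rect(q),"z depth",np.round(z[uv[1]-1:uv[1]+2,uv[0]-1:uv[0]+2].mean(),4),"rgb",p[uv[1],uv[0]])
    # box lid
    b=dict(top=(345,186),side=(336,195))[n]
    w=np.zeros(z.shape,np.uint8);cv2.circle(w,b,30,1,-1)
    m=(z>.138)&(z<.152)&(w>0)
    print("lid",m.sum(),rect(X[m][:,:2]),"z",np.median(z[m]),"rgb",np.median(p[m],axis=0))
    t=dict(top=(407,196),side=(374,221))[n]
    w[:]=0;cv2.circle(w,t,20,1,-1);m=(z>.131)&(z<.145)&(w>0)
    print("tab",m.sum(),rect(X[m][:,:2]),np.median(z[m]))
    # cover, housing
    w[:]=0;cv2.circle(w,dict(top=(378,194),side=(360,230))[n],95,1,-1)
    for nm,lo,hi in(("cover",.1045,.112),("housingtop",.09,.112)):
        m=((z>lo)&(z<hi)&(w>0)).astype(np.uint8);m=cv2.morphologyEx(m,cv2.MORPH_OPEN,np.ones((3,3)))>0
        print(nm,m.sum(),rect(X[m][:,:2]),np.median(z[m]))
    t=dict(top=(213,231),side=(237,194))[n];w[:]=0;cv2.circle(w,t,48,1,-1)
    m=(z>.013)&(z<.026)&(w>0);m=cv2.morphologyEx(m.astype(np.uint8),cv2.MORPH_OPEN,np.ones((2,2)))>0
    print("tray",m.sum(),rect(X[m][:,:2]),"rim",np.median(z[m]),"floor",z[t[1],t[0]])
cv2.imwrite("pics/crops.png",np.hstack([cv2.resize(np.ascontiguousarray(D["top"]["p"][135:265,180:380,::-1]),None,fx=3.0,fy=3.0,interpolation=2)]))
E
```

```text
top bench z -0.000898979555110091
disc px [254.06 164.97] rect (array([646.3, 183.2]), array([45.5, 46.9]), 46.9) z depth 0.0107 rgb [151 155 153]
small px [224.67 169.86] rect (array([629.4, 268. ]), array([29.4, 25.8]), 2.3) z depth 0.012 rgb [149 154 151]
lid 475 (array([573.3, -72.7]), array([41.9, 76.2]), 31.2) z 0.14471673210138958 rgb [150. 154. 152.]
tab 93 (array([ 550.5, -234.4]), array([12.2, 49.8]), 79.0) 0.13729486369707056
cover 3003 (array([ 558.5, -180.6]), array([268.6, 234.5]), 80.8) 0.10796419402802715
housingtop 9006 (array([ 562.3, -162.8]), array([360.7, 250.6]), 80.5) 0.10460143942957101
tray 353 (array([452.9, 293.3]), array([168.4, 129.8]), 88.6) rim 0.013163299967079212 floor 0.004329075086610068
side bench z 0.002269092628166547
disc px [295.94 180.54] rect (array([644.3, 187.4]), array([45.5, 43.1]), 12.0) z depth 0.0158 rgb [172 175 176]
small px [277.46 173.86] rect (array([630.7, 271.1]), array([27.3, 25.1]), 75.6) z depth 0.013 rgb [166 168 166]
lid 260 (array([571.7, -72.4]), array([50.4, 76. ]), 31.7) z 0.14719755824767222 rgb [169.  171.5 173. ]
tab 80 (array([ 546.5, -233.8]), array([15.5, 52.2]), 80.3) 0.13901297450282069
cover 2090 (array([ 559.8, -160.1]), array([350.1, 243.5]), 79.8) 0.1094712292703588
housingtop 4847 (array([ 599.3, -149.3]), array([403.3, 328.2]), 80.2) 0.10526847989297161
tray 433 (array([ 161.2, -102.9]), array([1432.1,  254.1]), 49.6) rim 0.016090221325903653 floor 0.009873423493004907
```

View pics/crops.png

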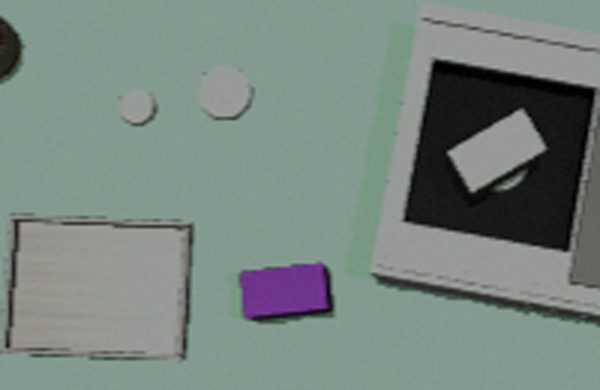

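The crop settles which objects are meant. The white-lidded box on the stage is the cuvette box; the purple and green boxes are excluded. The disc at (255,166) is clearly wider than the one at (226,171), so it is the one wanted. Two views give the lid at (573,-73) mm with its top at about 145 mm, which agrees with the text.

```bash
cat >> h.py <<'E'
from scipy.spatial.transform import Rotation as R
def delta(xyz,ydeg=None,base=None):
    s=sensors.get_state(); Q=R.from_quat(s["eef_rot"]); p=np.array(s["tool_pos"]) if base is None else np.array(base)
    d=Q.inv().apply(np.array(xyz)-p)/.3; y=Q.as_matrix()[:,1]; a=np.degrees(np.arctan2(y[1],y[0]))
    t=0 if ydeg is None else -((ydeg-a+90)%180-90)/360
    print("shift",np.round(d,4),"turn",round(t,4),"| pos",np.round(s["tool_pos"],4),"yang",round(a,2),"t",round(s["clock"],2),"tilt",np.round(Q.as_matrix()[:2,2],4),"open",round(s["opening"],3),"F",np.round(s["contact_force"],1))
E
python3 - <<'E'
from h import *
delta([.573,-.073,.230],31.2)
D={n:np.load(f"pics/{n}0.npz") for n in("top","side")}
out={}
for n,L in dict(top=dict(disc=(255,166),small=(226,171)),side=dict(disc=(296,182),small=(278,175))).items():
    p=D[n]["p"].astype(float); sat=p[...,0]-p[...,1]   # bench green -> r<g ; white ~0
    print(n,"bench r-g",np.median(sat[150:180,270:290]) if n=="top" else np.median(sat[200:205,280:290]))
    bg=-20
    for nm,uv in L.items():
        m=(cv2.GaussianBlur(sat,(3,3),0)>sat[uv[1],uv[0]]-12)
        c=blob(m,uv,18);M=cv2.moments(c);out[n,nm]=(M["m10"]/M["m00"],M["m01"]/M["m00"])
        print(nm,np.round(out[n,nm],2),"area px",cv2.contourArea(c),rect(plane(n,c[:,0],.012)[:,:2]),np.round(plane(n,out[n,nm],.012),4))
for nm in("disc","small"): print(nm,tri(out["top",nm],out["side",nm]))
E
```

```text
shift [-1.8987 -1.7632  0.0297] turn 0.1167 | pos [0.1803 0.5978 0.238 ] yang 73.23 t 0.1 tilt [-0.0004 -0.0016] open 1.0 F [-0.3 -1.1 -0.4]
top bench r-g -23.0
disc [254.53 165.65] area px 245.5 (array([644.2, 181. ]), array([49.7, 52. ]), 1.1) [[0.6437 0.1822 0.012 ]]
small [225.37 170.27] area px 111.0 (array([629.4, 265.2]), array([35.2, 34.5]), 47.1) [[0.6286 0.2655 0.012 ]]
side bench r-g -30.0
disc [295.95 182.07] area px 95.5 (array([638.6, 181.2]), array([62.2, 44.8]), 44.0) [[0.638  0.1806 0.012 ]]
small [277.5  175.33] area px 35.0 (array([624.2, 265.5]), array([40.1, 26.7]), 46.2) [[0.6229 0.2641 0.012 ]]
disc (array([0.64321461, 0.18386748, 0.00770622]), np.float64(0.003283249911819248))
small (array([0.62799369, 0.26743675, 0.00780037]), np.float64(0.0035934579047032854))
```

Request:
send_rows --rows "-0.95 -0.88 0 0.058;-0.95 -0.88 0 0.058;-0.95 -0.88 0 0.058;-0.95 -0.88 0 0.058;-0.95 -0.88 0 0.058;-0.95 -0.88 0 0.058;-0.95 -0.88 0 0.058;-0.95 -0.88 0 0.058;-0.95 -0.88 0 0.058;-0.95 -0.88 0 0.058" --jaw -1

```text
clock: 0.93
tool_pos: [0.3797, 0.2565, 0.2384]
eef_rot: [0.327, 0.945, -0.002, 0.001]
contact_force: [-0.3, -0.9, -0.2]
opening: 0.999
finger_force: 0.0
```

```bash
python3 -c "
from h import *
delta([.573,-.073,.230],31.2)"
```

```text
shift [-1.1852 -0.4656  0.0334] turn 0.0574 | pos [0.3797 0.2565 0.2384] yang 51.85 t 0.93 tilt [ 0.0003 -0.0046] open 0.999 F [-0.3 -0.9 -0.2]
```

Request:
send_rows --rows "-1 -0.4 0 0.057;-1 -0.4 0 0.057;-1 -0.4 0 0.057;-1 -0.4 0 0.057;-1 -0.4 0 0.057;-1 -0.4 0 0.057;-1 -0.4 0 0.057;-1 -0.4 0 0.057;-1 -0.4 0 0.057;-1 -0.4 0 0.057"

```text
clock: 1.77
tool_pos: [0.5415, -0.017, 0.2382]
eef_rot: [0.488, 0.873, -0.0, -0.0]
contact_force: [-0.3, 1.0, 0.1]
opening: 1.001
finger_force: 0.0
```

```bash
python3 -c "
from h import *
delta([.573,-.073,.230],31.2)"
```

```text
shift [-0.2141 -0.0081  0.0273] turn 0.001 | pos [ 0.5415 -0.017   0.2382] yang 31.57 t 1.77 tilt [-0.0006 -0.0005] open 1.001 F [-0.3  1.   0.1]
```

Request:
send_rows --rows "-0.214 -0.008 0.05 0.001;-0.214 -0.008 0.05 0.001;-0.214 -0.008 0.05 0.001;-0.214 -0.008 0.15 0.001;-0.214 -0.008 0.23 0.001;-0.214 -0.008 0.23 0.001"

```text
clock: 2.27
tool_pos: [0.5693, -0.0677, 0.1658]
eef_rot: [0.487, 0.873, -0.001, -0.005]
contact_force: [-1.4, 1.4, -0.3]
opening: 1.0
finger_force: 0.0
```

```bash
python3 -c "
from h import *
delta([.573,-.073,.108],31.2)"
```

```text
shift [-0.0228  0.0027  0.1927] turn 0.0013 | pos [ 0.5693 -0.0677  0.1658] yang 31.65 t 2.27 tilt [-0.0092  0.0022] open 1.0 F [-1.4  1.4 -0.3]
```

Request:
send_rows --rows "0 0 0 0;-0.01 0 0 0;-0.01 0 0 0"

```text
clock: 2.52
tool_pos: [0.5759, -0.0731, 0.1713]
eef_rot: [0.489, 0.872, 0.001, 0.001]
contact_force: [1.2, -0.6, -0.3]
opening: 1.001
finger_force: 0.0
```

```bash
python3 -c "
from h import *
delta([.573,-.073,.108],31.2)"
```

```text
shift [ 0.0055 -0.0086  0.2111] turn 0.0008 | pos [ 0.5759 -0.0731  0.1713] yang 31.49 t 2.52 tilt [ 0.0031 -0.0002] open 1.001 F [ 1.2 -0.6 -0.3]
```

Request:
send_rows --rows "0.004 -0.008 0.05 0;0.004 -0.008 0.1 0;0.004 -0.008 0.16 0;0.004 -0.008 0.21 0;0.004 -0.008 0.21 0;0.004 -0.008 0.21 0;0.004 -0.008 0.21 0"

```text
clock: 3.1
tool_pos: [0.573, -0.0735, 0.1082]
eef_rot: [0.489, 0.872, 0.001, 0.001]
contact_force: [-0.2, 0.1, -0.3]
opening: 1.001
finger_force: 0.0
```

Request:
send_rows --rows "0 0 0 0;0 0 0 0;0 0 0 0;0 0 0 0;0 0 0 0;0 0 0 0;0 0 0 0;0 0 0 0" --jaw 1 --force 15

```text
clock: 3.77
tool_pos: [0.5721, -0.0734, 0.1067]
eef_rot: [0.489, 0.872, 0.0, 0.0]
contact_force: [-0.6, 0.3, 0.5]
opening: 0.482
finger_force: 15.0
```

```bash
python3 -c "
from h import *
delta([.573,-.073,.108],31.2)"
```

```text
shift [-0.0003  0.0031 -0.0043] turn 0.0007 | pos [ 0.5721 -0.0734  0.1067] yang 31.47 t 3.77 tilt [0.0004 0.0001] open 0.482 F [-0.6  0.3  0.5]
```

Request:
send_rows --rows "0 0 -0.03 0;0 0 -0.08 0;0 0 -0.14 0;0 0 -0.21 0;0 0 -0.28 0;0 0 -0.33 0;0 0 -0.36 0;0 0 -0.36 0;0 0 -0.36 0" --force 20

```text
clock: 4.52
tool_pos: [0.5718, -0.0735, 0.2148]
eef_rot: [0.489, 0.872, 0.0, 0.0]
contact_force: [0.6, 0.8, -1.2]
opening: 0.474
finger_force: 20.0
```

```bash
python3 - <<'E'
from h import *
delta([.453,.293,.214],88.6)
p,d=eyes.snapshot("top");np.savez("pics/top1.npz",p=p,d=d)
X=cloud("top",d);z=X[...,2]
# tray outline by rays on rim plane, from depth edge: pixels above .013 around the tray
w=np.zeros(z.shape,np.uint8);w[190:272,165:258]=1
for lo in(.008,.012):
    m=((z>lo)&(z<.03)&(w>0)).astype(np.uint8);n,l,s,_=cv2.connectedComponentsWithStats(m);k=1+s[1:,4].argmax()
    print("tray",rect(X[l==k][:,:2]),s[k],np.percentile(z[l==k],[5,50,95]).round(4))
cv2.imwrite("pics/t1.png",cv2.resize(p[100:280,150:470,::-1],None,fx=2.5,fy=2.5,interpolation=2))
E
```

```text
shift [1.2486 0.3    0.0025] turn -0.1587 | pos [ 0.5718 -0.0735  0.2148] yang 31.46 t 4.52 tilt [0.0001 0.    ] open 0.474 F [ 0.6  0.8 -1.2]
tray (array([455.6, 296.5]), array([175.6, 130.2]), 89.1) [181 207  63  48 464] [0.0091 0.0182 0.0231]
tray (array([455.9, 294.8]), array([171.5, 130.2]), 88.6) [181 207  63  48 406] [0.0142 0.0188 0.0232]
```

View pics/t1.png

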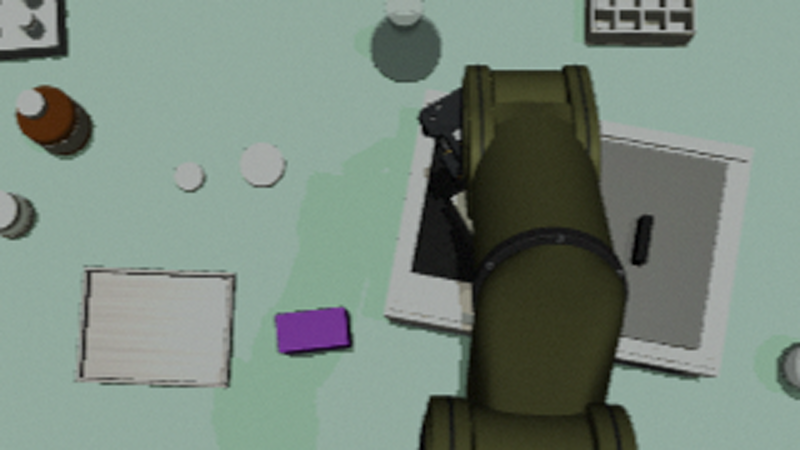

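Request:
send_rows --rows "0.05 0.01 0 -0.01;0.14 0.03 0 -0.02;0.25 0.06 0 -0.035;0.36 0.086 0 -0.05;0.47 0.11 0 -0.065;0.58 0.14 0 -0.08;0.69 0.165 0 -0.095;0.8 0.19 0 -0.11;0.91 0.218 0 -0.125;1 0.24 0 -0.14"

```text
clock: 5.4
tool_pos: [0.474, 0.2235, 0.2139]
eef_rot: [0.065, 0.998, 0.0, -0.001]
contact_force: [0.5, 0.2, -2.0]
opening: 0.476
finger_force: 20.0
```

Request:
send_rows --rows "0 0 0 -0.019;0 0 0 -0.019;0 0 0 -0.019;0 0 0 -0.019"

```text
clock: 5.73
tool_pos: [0.4765, 0.2187, 0.2141]
eef_rot: [0.013, 1.0, -0.001, -0.001]
contact_force: [0.5, 0.4, -1.1]
opening: 0.477
finger_force: 20.0
```

```bash
python3 -c "
from h import *
delta([.455,.294,.065],88.6)"
```

```text
shift [0.0776 0.2497 0.4968] turn -0.0002 | pos [0.4765 0.2187 0.2141] yang 88.51 t 5.73 tilt [-0.0012 -0.0014] open 0.477 F [ 0.5  0.4 -1.1]
```

Request:
send_rows --rows "0.03 0.08 0 0;0.06 0.17 0.05 0;0.078 0.25 0.14 0;0.078 0.25 0.23 0;0.078 0.25 0.32 0;0.078 0.25 0.4 0;0.078 0.25 0.47 0;0.078 0.25 0.51 0;0.078 0.25 0.51 0;0.078 0.25 0.51 0"

```text
clock: 6.57
tool_pos: [0.4552, 0.2944, 0.0613]
eef_rot: [0.012, 1.0, -0.001, -0.0]
contact_force: [0.2, 0.5, -1.1]
opening: 0.477
finger_force: 20.0
```

Request:
send_rows --rows "0 0 0.01 0;0 0 0.02 0;0 0 0.03 0;0 0 0.035 0;0 0 0.035 0;0 0 0.035 0"

```text
clock: 7.07
tool_pos: [0.4551, 0.2955, 0.0514]
eef_rot: [0.011, 1.0, 0.0, 0.0]
contact_force: [-0.1, 0.4, -0.7]
opening: 0.475
finger_force: 20.0
```

```bash
python3 -c "
from h import *
delta([.455,.294,.047],88.6)"
```

```text
shift [ 0.0003 -0.0052  0.0145] turn 0.0003 | pos [0.4551 0.2955 0.0514] yang 88.7 t 7.07 tilt [0.0001 0.0002] open 0.475 F [-0.1  0.4 -0.7]
```

Plenty of time is left, so I'll lower in small steps and watch the force.

Request:
send_rows --rows "0 0 0.004 0;0 0 0.008 0;0 0 0.011 0;0 0 0.011 0;0 0 0.011 0"

```text
clock: 7.48
tool_pos: [0.455, 0.2955, 0.0478]
eef_rot: [0.011, 1.0, -0.0, -0.0]
contact_force: [-0.1, -0.4, -1.4]
opening: 0.474
finger_force: 20.0
```

Request:
send_rows --rows "0 0 0.003 0;0 0 0.005 0;0 0 0.005 0;0 0 0.005 0"

```text
clock: 7.82
tool_pos: [0.4552, 0.2956, 0.0467]
eef_rot: [0.011, 1.0, 0.0, 0.0]
contact_force: [-0.3, -0.7, 1.7]
opening: 0.476
finger_force: 19.9
```

Request:
send_rows --rows "0 0 0 0;0 0 0 0;0 0 0 0;0 0 0 0;0 0 0 0" --jaw -1

```text
clock: 8.23
tool_pos: [0.4551, 0.2955, 0.0464]
eef_rot: [0.011, 1.0, 0.0, -0.0]
contact_force: [0.9, -0.8, -1.0]
opening: 0.831
finger_force: 0.0
```

Request:
send_rows --rows "0 0 -0.04 0;0 0 -0.12 0;0 0 -0.22 0;0 0 -0.33 0;0 0 -0.44 0;0 0 -0.52 0;0 0 -0.52 0;0 0 -0.52 0"

```text
clock: 8.9
tool_pos: [0.4557, 0.2959, 0.2036]
eef_rot: [0.011, 1.0, 0.001, 0.001]
contact_force: [0.2, -0.4, -0.1]
opening: 1.0
finger_force: 0.0
```

```bash
python3 - <<'E'
from h import *
delta([.644,.182,.20],88.6)
E
```

```text
shift [-0.6361 -0.3651  0.0128] turn 0.0002 | pos [0.4557 0.2959 0.2036] yang 88.69 t 8.9 tilt [0.0024 0.0018] open 1.0 F [ 0.2 -0.4 -0.1]
```

```bash
python3 - <<'E'
from h import *
o={}
for n in("top","side"):
    p,d=eyes.snapshot(n);np.savez(f"pics/{n}2.npz",p=p,d=d);X=cloud(n,d);z=X[...,2];g=p.min(2)
    uv=tuple(int(round(t)) for t in dict(top=(347,188),side=(337,206))[n])
    f,cx,cy,T=cal(n);q=T[:3,:3].T@(np.array([.576,-.079,.065])-T[:3,3]);uv=(int(f*q[0]/q[2]+cx),int(f*q[1]/q[2]+cy))
    th=(int(g[uv[1],uv[0]])+25)//2
    c=blob(g>th,uv,18);M=cv2.moments(c);o[n]=(M["m10"]/M["m00"],M["m01"]/M["m00"])
    W=plane(n,c[:,0],.065)[:,:2]
    print(n,"stage guess px",uv,"cen",np.round(o[n],2),"rect",rect(W),np.round(plane(n,o[n],.065),4),"depth z",np.median(z[uv[1]-2:uv[1]+3,uv[0]-2:uv[0]+3]).round(4))
    t=dict(top=(407,196),side=(374,221))[n];w=np.zeros(z.shape,np.uint8);cv2.circle(w,t,20,1,-1);m=(z>.131)&(z<.145)&(w>0)
    print("tab",rect(X[m][:,:2]),z[m].mean())
    if n=="top":
        w[:]=0;cv2.circle(w,(378,194),95,1,-1);m=((z>.094)&(z<.112)&(w>0)).astype(np.uint8);m=cv2.morphologyEx(m,cv2.MORPH_OPEN,np.ones((3,3)));c=max(cv2.findContours(m,0,1)[0],key=cv2.contourArea)
        print("housing",cv2.minAreaRect((X[m>0][:,:2]*1000).astype(np.float32)))
    sat=p[...,0].astype(float)-p[...,1];uv=dict(top=(255,166),side=(296,182))[n]
    c=blob(cv2.GaussianBlur(sat,(3,3),0)>sat[uv[1],uv[0]]-12,uv,18);M=cv2.moments(c);print("disc",np.round(plane(n,(M["m10"]/M["m00"],M["m01"]/M["m00"]),.012),4),cv2.contourArea(c))
print("tri stage",tri(o["top"],o["side"]))
a=np.load("pics/top2.npz")["p"][90:290,150:450,::-1];b=np.load("pics/side2.npz")["p"][120:320,180:480,::-1]
cv2.imwrite("pics/c2.png",cv2.resize(np.hstack([a,b]),(800,267),interpolation=2))
E
```

```text
top stage guess px (346, 187) cen [345.57 187.87] rect (array([575.9, -77.2]), array([52.6, 53.1]), 46.0) [[ 0.5761 -0.0774  0.065 ]] depth z 0.0642
tab (array([ 550.3, -234.6]), array([12.3, 50.2]), 79.2) 0.13760213812790256
housing ((562.680908203125, -163.01129150390625), (360.8351745605469, 251.39935302734375), 80.5584945678711)
disc [[0.6439 0.1822 0.012 ]] 234.0
side stage guess px (338, 209) cen [337.69 209.33] rect (array([572.5, -76. ]), array([54. , 54.9]), 40.4) [[ 0.5732 -0.0762  0.065 ]] depth z 0.0679
tab (array([ 546.7, -233.3]), array([15.7, 50.7]), 80.8) 0.13802976223128874
disc [[0.6378 0.1802 0.012 ]] 91.0
tri stage (array([ 0.57514559, -0.07641004,  0.06420545]), np.float64(0.002976944916346267))
```

View pics/c2.png

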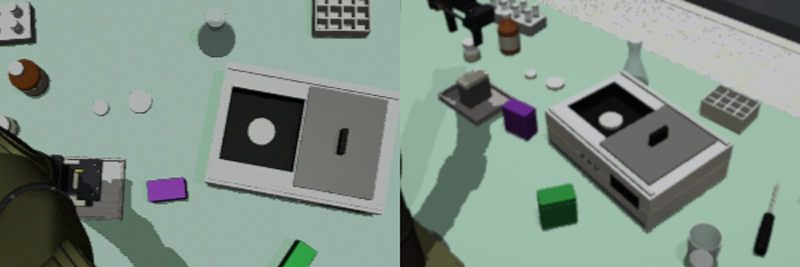

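Both views show the box standing upright in the tray (top crop (95,180), side crop (475,90)). The stage is clear and the larger disc is at (140,101) in the top crop. Two views put the stage at about (576,-77.5,64) mm and the disc at about (644,182) mm.

Request:
send_rows --rows "-0.06 -0.035 0 0.015;-0.13 -0.075 0 0.03;-0.2 -0.115 0 0.05;-0.27 -0.155 0 0.07;-0.34 -0.195 0 0.09;-0.41 -0.235 0 0.11;-0.48 -0.275 0 0.13;-0.55 -0.315 0 0.15;-0.61 -0.35 0 0.17;-0.636 -0.365 0 0.19"

```text
clock: 9.83
tool_pos: [0.6449, 0.1783, 0.2]
eef_rot: [0.573, 0.82, -0.002, 0.0]
contact_force: [-0.0, 0.4, -0.3]
opening: 1.001
finger_force: 0.0
```

Request:
send_rows --rows "0 0 0.03 0.02;0 0 0.1 0.04;0 0 0.18 0.06;0 0 0.25 0.08;0 0 0.3 0.084;0 0 0.3 0.084;0 0 0.3 0.084"

```text
clock: 10.42
tool_pos: [0.6419, 0.1813, 0.1102]
eef_rot: [0.763, 0.646, -0.002, -0.001]
contact_force: [0.1, -0.0, 0.3]
opening: 1.001
finger_force: 0.0
```

```bash
python3 -c "
from h import *
delta([.644,.182,.005],-9.5)"
```

```text
shift [0.0043 0.0079 0.3507] turn -0.0001 | pos [0.6419 0.1813 0.1102] yang -9.55 t 10.42 tilt [-0.0041 -0.002 ] open 1.001 F [ 0.1 -0.   0.3]
```

Request:
send_rows --rows "0.002 0.006 0.07 0;0.002 0.006 0.15 0;0.002 0.006 0.22 0;0.002 0.006 0.28 0;0.002 0.006 0.3 0;0.002 0.006 0.3 0;0.002 0.006 0.3 0;0.002 0.006 0.3 0"

```text
clock: 11.08
tool_pos: [0.6466, 0.1822, 0.0241]
eef_rot: [0.764, 0.645, 0.001, 0.001]
contact_force: [-0.4, -1.1, 0.7]
opening: 1.003
finger_force: 0.0
```

```bash
python3 -c "
from h import *
delta([.644,.182,.004],-9.5)"
```

```text
shift [-0.0023 -0.0085  0.067 ] turn -0.0003 | pos [0.6466 0.1822 0.0241] yang -9.62 t 11.08 tilt [0.0028 0.0008] open 1.003 F [-0.4 -1.1  0.7]
```

Request:
send_rows --rows "-0.001 -0.004 0.02 0;-0.001 -0.004 0.035 0;-0.001 -0.004 0.05 0;-0.001 -0.004 0.05 0;-0.001 -0.004 0.05 0;-0.001 -0.004 0.05 0;-0.001 -0.004 0.05 0"

```text
clock: 11.67
tool_pos: [0.6442, 0.182, 0.0076]
eef_rot: [0.764, 0.645, 0.0, 0.0]
contact_force: [0.4, 0.1, -0.1]
opening: 1.0
finger_force: 0.0
```

```bash
python3 -c "
from h import *
delta([.644,.182,.004],-9.5)"
```

```text
shift [-0.     -0.0006  0.0119] turn -0.0004 | pos [0.6442 0.182  0.0076] yang -9.63 t 11.67 tilt [0.0004 0.0001] open 1.0 F [ 0.4  0.1 -0.1]
```

Request:
send_rows --rows "0 0 0.006 0;0 0 0.011 0;0 0 0.011 0;0 0 0.011 0"

```text
clock: 12.0
tool_pos: [0.6439, 0.1819, 0.004]
eef_rot: [0.764, 0.645, -0.0, -0.0]
contact_force: [-0.2, 0.8, -0.4]
opening: 0.998
finger_force: 0.0
```

Request:
send_rows --rows "0 0 0 0;0 0 0 0;0 0 0 0;0 0 0 0;0 0 0 0;0 0 0 0;0 0 0 0" --jaw 1 --force 15

```text
clock: 12.58
tool_pos: [0.644, 0.1819, 0.0041]
eef_rot: [0.764, 0.645, -0.0, -0.0]
contact_force: [0.3, -0.2, 0.6]
opening: 0.584
finger_force: 15.0
```

```bash
python3 -c "
from h import *
delta([.644,.182,.004],-9.5)"
```

```text
shift [0.0003 0.0001 0.0005] turn -0.0004 | pos [0.644  0.1819 0.0041] yang -9.63 t 12.58 tilt [-0.0001  0.0001] open 0.584 F [ 0.3 -0.2  0.6]
```

Opening is 51.4 mm, so the 52 mm disc is held. Lift and carry.

Request:
send_rows --rows "0 0 -0.02 0;0 0 -0.06 0;0 0 -0.12 0;0 0 -0.2 0;0 0 -0.28 0;0 0 -0.36 0;0 0 -0.44 0;0 0 -0.49 0;0 0 -0.49 0;0 0 -0.49 0" --force 20

```text
clock: 13.42
tool_pos: [0.6445, 0.1821, 0.1525]
eef_rot: [0.764, 0.645, 0.001, 0.0]
contact_force: [-0.0, -0.1, -1.5]
opening: 0.576
finger_force: 20.0
```

```bash
python3 -c "
from h import *
delta([.576,-.0776,.15],-9.5)"
```

```text
shift [-0.8916 -0.0804  0.0071] turn -0.0004 | pos [0.6445 0.1821 0.1525] yang -9.64 t 13.42 tilt [0.0023 0.0009] open 0.576 F [-0.  -0.1 -1.5]
```

Request:
send_rows --rows "-0.05 -0.005 0 0;-0.14 -0.013 0 0;-0.25 -0.023 0 0;-0.36 -0.033 0 0;-0.47 -0.043 0 0;-0.58 -0.053 0 0;-0.69 -0.063 0 0;-0.78 -0.071 0 0;-0.85 -0.077 0 0;-0.89 -0.08 0 0"

```text
clock: 14.25
tool_pos: [0.5735, -0.081, 0.1499]
eef_rot: [0.765, 0.644, -0.002, -0.001]
contact_force: [0.1, 0.8, -1.8]
opening: 0.577
finger_force: 20.0
```

Request:
send_rows --rows "0 0 0 0;0 0 0.05 0;0 0 0.1 0;0 0 0.15 0;0 0 0.19 0;0 0 0.22 0;0 0 0.22 0;0 0 0.22 0;0 0 0.22 0"

```text
clock: 15.0
tool_pos: [0.5762, -0.077, 0.0855]
eef_rot: [0.764, 0.645, 0.0, 0.0]
contact_force: [0.8, -0.2, 0.9]
opening: 0.583
finger_force: 20.0
```

```bash
python3 -c "
from h import *
delta([.576,-.0776,.07],-9.5)"
```

```text
shift [-0.0021 -0.0004  0.0518] turn -0.0003 | pos [ 0.5762 -0.077   0.0855] yang -9.61 t 15.0 tilt [0.001  0.0001] open 0.583 F [ 0.8 -0.2  0.9]
```

Request:
send_rows --rows "-0.001 0 0.015 0;-0.001 0 0.03 0;-0.001 0 0.042 0;-0.001 0 0.045 0;-0.001 0 0.045 0;-0.001 0 0.045 0;-0.001 0 0.045 0"

```text
clock: 15.58
tool_pos: [0.5757, -0.0776, 0.0717]
eef_rot: [0.764, 0.645, 0.0, 0.0]
contact_force: [0.7, 0.9, -0.8]
opening: 0.582
finger_force: 20.0
```

Request:
send_rows --rows "0 0 0.003 0;0 0 0.005 0;0 0 0.005 0;0 0 0.005 0;0 0 0.005 0"

```text
clock: 16.0
tool_pos: [0.5757, -0.0776, 0.0701]
eef_rot: [0.764, 0.645, 0.0, -0.0]
contact_force: [1.0, -0.1, -0.5]
opening: 0.584
finger_force: 20.0
```

```bash
python3 -c "
from h import *
delta([.576,-.0776,.069],-9.5)"
```

```text
shift [0.0001 0.0011 0.0037] turn -0.0004 | pos [ 0.5757 -0.0776  0.0701] yang -9.63 t 16.0 tilt [0.     0.0001] open 0.584 F [ 1.  -0.1 -0.5]
```

Request:
send_rows --rows "0 0.001 0.002 0;0 0.001 0.004 0;0 0.001 0.004 0;0 0.001 0.004 0"

```text
clock: 16.33
tool_pos: [0.5761, -0.0777, 0.0691]
eef_rot: [0.764, 0.645, 0.0, 0.0]
contact_force: [-0.9, 0.0, 1.4]
opening: 0.581
finger_force: 20.0
```

Request:
send_rows --rows "0 0 0.001 0;0 0 0.002 0;0 0 0.002 0;0 0 0.002 0"

```text
clock: 16.67
tool_pos: [0.5761, -0.0777, 0.069]
eef_rot: [0.764, 0.645, 0.0, 0.0]
contact_force: [-1.0, 0.2, 7.0]
opening: 0.582
finger_force: 20.0
```

Request:
send_rows --rows "0 0 -0.002 0;0 0 -0.002 0;0 0 -0.002 0;0 0 -0.002 0;0 0 -0.002 0;0 0 -0.002 0" --jaw -1

```text
clock: 17.17
tool_pos: [0.5758, -0.0776, 0.0687]
eef_rot: [0.764, 0.645, -0.0, -0.0]
contact_force: [0.1, -1.0, 0.3]
opening: 0.992
finger_force: 0.0
```

Request:
send_rows --rows "0 0 -0.03 0;0 0 -0.1 0;0 0 -0.2 0;0 0 -0.3 0;0 0 -0.4 0;0.1 0 -0.45 0;0.24 0 -0.45 0;0.37 0 -0.45 0;0.5 0 -0.45 0;0.63 0 -0.45 0"

```text
clock: 18.0
tool_pos: [0.6076, 0.1106, 0.2049]
eef_rot: [0.764, 0.645, 0.0, 0.0]
contact_force: [0.6, -0.3, -1.2]
opening: 0.999
finger_force: 0.0
```

Request:
send_rows --rows "0.13 0 0 0;0.25 0 0 0;0.3 0 0 0;0.3 0 0 0"

```text
clock: 18.33
tool_pos: [0.622, 0.2039, 0.204]
eef_rot: [0.761, 0.648, 0.001, -0.001]
contact_force: [-0.1, -0.5, 0.6]
opening: 1.003
finger_force: 0.0
```

```bash
cat > chk.py <<'E'
from h import *
import sys
k=sys.argv[1];o={}
for n in("top","side"):
    p,d=eyes.snapshot(n);np.savez(f"pics/{n}{k}.npz",p=p,d=d);z=cloud(n,d)[...,2];g=p.min(2)
    f,cx,cy,T=cal(n);q=T[:3,:3].T@(np.array([.576,-.0776,.077])-T[:3,3]);uv=(int(f*q[0]/q[2]+cx),int(f*q[1]/q[2]+cy))
    for nm,th in(("lo",60),("mid",90),("hi",120)):
        c=blob(g>th,uv,18);M=cv2.moments(c);o[n]=(M["m10"]/M["m00"],M["m01"]/M["m00"])
        print(n,nm,"px",uv,np.round(o[n],2),rect(plane(n,c[:,0],.077)[:,:2]),np.round(plane(n,o[n],.077),4)[0],"z",np.median(z[uv[1]-2:uv[1]+3,uv[0]-2:uv[0]+3]).round(4))
print(tri(o["top"],o["side"]))
f=lambda n,x,y:cv2.resize(np.load(f"pics/{n}{k}.npz")["p"][y-40:y+40,x-40:x+40,::-1],(400,400),interpolation=2)
cv2.imwrite(f"pics/chk{k}.png",np.hstack([f("top",346,187),f("side",338,206)]))
E
python3 chk.py 3; python3 -c "
from h import *
delta([.576,-.0776,.2],-9.5)"
```

```text
top lo px (345, 187) [345.53 187.77] (array([574.7, -76.7]), array([56.1, 56.7]), 64.2) [ 0.5747 -0.0766  0.077 ] z 0.0772
top mid px (345, 187) [345.63 187.7 ] (array([575.5, -76.5]), array([54.1, 54.5]), 46.0) [ 0.5749 -0.0768  0.077 ] z 0.0772
top hi px (345, 187) [345.56 187.57] (array([575.5, -76.5]), array([52.3, 51.9]), 1.0) [ 0.5752 -0.0766  0.077 ] z 0.0772
side lo px (338, 206) [337.78 208.27] (array([565.8, -81.4]), array([73.5, 54.2]), 39.3) [ 0.5667 -0.082   0.077 ] z 0.0792
side mid px (338, 206) [337.76 207.96] (array([567.7, -80. ]), array([68.9, 53.9]), 39.3) [ 0.5678 -0.081   0.077 ] z 0.0792
side hi px (338, 206) [337.88 206.05] (array([575.6, -75.2]), array([51.3, 48.3]), 8.0) [ 0.5752 -0.0752  0.077 ] z 0.0792
(array([ 0.5747187 , -0.07624304,  0.0779959 ]), np.float64(0.0009809107564170009))
shift [-9.263e-01  2.000e-04  1.490e-02] turn -0.0003 | pos [0.6224 0.1964 0.2041] yang -9.62 t 18.43 tilt [-0.0002 -0.0014] open 1.001 F [ 0.3 -1.1 -0. ]
```

View pics/chk3.png

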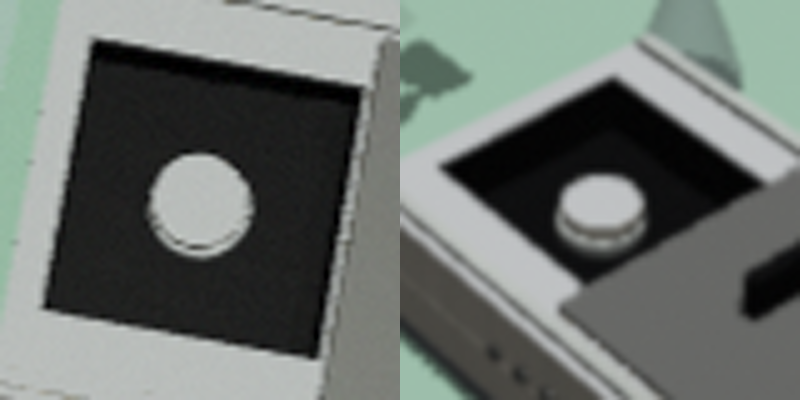

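The disc lies flat on the stage, with its centre within about 1 mm of the stage's centre (top crop (200,205)). Next, shut the fingers, go behind the tab and push the cover closed.

Request:
send_rows --rows "-0.06 0 0 0;-0.17 0 0 0;-0.3 0 0 0;-0.43 0 0 0;-0.56 0 0 0;-0.69 0 0 0;-0.82 0 0 0;-0.95 0 0 0;-1 0 0 0;-1 0 0 0" --jaw 1

```text
clock: 19.27
tool_pos: [0.5694, -0.1084, 0.2046]
eef_rot: [0.768, 0.64, -0.002, 0.002]
contact_force: [-0.2, -1.0, 0.6]
opening: 0.269
finger_force: 0.0
```

Request:
send_rows --rows "-0.1 0 0 0;-0.22 0 0 0;-0.35 0 0 0;-0.47 0 0 0;-0.58 0 0 0;-0.58 0 0 0;-0.58 0 0.06 0;-0.58 0 0.12 0;-0.58 0 0.16 0;-0.58 0 0.16 0"

```text
clock: 20.1
tool_pos: [0.5409, -0.2692, 0.1537]
eef_rot: [0.764, 0.645, -0.001, -0.002]
contact_force: [-0.9, 0.5, -0.2]
opening: 0.005
finger_force: 0.0
```

```bash
python3 -c "
from h import *
delta([.5437,-.272,.116],-9.5)"
```

```text
shift [-0.0076  0.0116  0.1256] turn -0.0005 | pos [ 0.5409 -0.2692  0.1537] yang -9.69 t 20.1 tilt [-0.0051  0.0022] open 0.005 F [-0.9  0.5 -0.2]
```

Request:
send_rows --rows "-0.005 0.005 0 0;-0.005 0.005 0.04 0;-0.005 0.005 0.08 0;-0.005 0.005 0.115 0;-0.005 0.005 0.115 0;-0.005 0.005 0.115 0;-0.005 0.005 0.115 0"

```text
clock: 20.68
tool_pos: [0.5446, -0.2716, 0.1214]
eef_rot: [0.764, 0.645, 0.0, 0.0]
contact_force: [0.1, -0.1, 0.0]
opening: 0.011
finger_force: 0.0
```

```bash
python3 -c "
from h import *
delta([.5437,-.272,.116],-9.5)
delta([.5735,-.0925,.116],-9.5)"
```

```text
shift [-0.0017 -0.0028  0.0178] turn -0.0004 | pos [ 0.5446 -0.2716  0.1214] yang -9.63 t 20.68 tilt [0. 0.] open 0.011 F [ 0.1 -0.1  0. ]
shift [ 0.6048 -0.0049  0.0178] turn -0.0004 | pos [ 0.5446 -0.2716  0.1214] yang -9.63 t 20.68 tilt [0. 0.] open 0.011 F [ 0.1 -0.1  0. ]
```

Request:
send_rows --rows "0.02 0 0.01 0;0.05 0 0.01 0;0.08 0 0.01 0;0.11 0 0.01 0;0.15 0 0.01 0;0.2 0 0.01 0;0.25 0 0.01 0;0.3 0 0.01 0;0.34 0 0.01 0;0.36 0 0.01 0"

```text
clock: 21.52
tool_pos: [0.5629, -0.1621, 0.1185]
eef_rot: [0.763, 0.646, 0.0, -0.001]
contact_force: [-0.4, -1.5, 0.2]
opening: 0.004
finger_force: 1.1
```

Request:
send_rows --rows "0.03 -0.001 0 0;0.06 -0.002 0 0;0.09 -0.003 0 0;0.12 -0.003 0 0;0.15 -0.004 0 0;0.17 -0.004 0 0;0.18 -0.004 0 0;0.19 -0.004 0 0;0.19 -0.004 0 0;0.19 -0.004 0 0"

```text
clock: 22.35
tool_pos: [0.5703, -0.1081, 0.1182]
eef_rot: [0.764, 0.645, -0.0, -0.001]
contact_force: [-0.9, -0.5, -0.4]
opening: 0.006
finger_force: 0.0
```

```bash
python3 -c "
from h import *
delta([.5735,-.0925,.116],-9.5)
p,d=eyes.snapshot('side');X=cloud('side',d)
m=(X[...,2]>.1045)&(X[...,2]<.145);print(m.sum())
cv2.imwrite('pics/s4.png',cv2.resize(p[130:300,250:450,::-1],None,fx=3,fy=3))"
```

```text
shift [0.0529 0.002  0.0074] turn -0.0003 | pos [ 0.5703 -0.1081  0.1182] yang -9.62 t 22.35 tilt [-0.0016  0.0011] open 0.006 F [-0.9 -0.5 -0.4]
8787
```

View pics/s4.png

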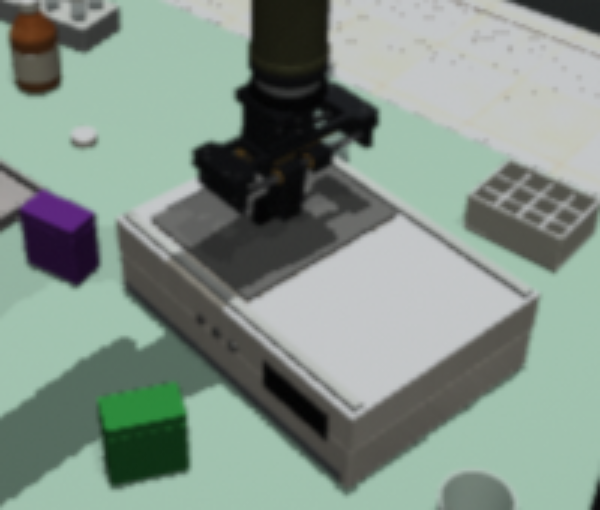

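The cover has moved over the chamber and is nearly shut. I'll push on gently to the stop.

Request:
send_rows --rows "0.01 0 0 0;0.02 0 0 0;0.03 0 0 0;0.035 0 0 0;0.035 0 0 0"

```text
clock: 22.82
tool_pos: [0.5723, -0.0977, 0.1182]
eef_rot: [0.764, 0.646, -0.0, -0.001]
contact_force: [-0.6, -0.4, -0.7]
opening: 0.007
finger_force: 0.3
```

Request:
send_rows --rows "0.004 0 0 0;0.008 0 0 0;0.012 0 0 0;0.015 0 0 0;0.015 0 0 0"

```text
clock: 23.23
tool_pos: [0.5733, -0.0936, 0.1183]
eef_rot: [0.764, 0.645, -0.0, -0.0]
contact_force: [-1.1, -1.4, 0.3]
opening: 0.005
finger_force: 0.7
```

Request:
send_rows --rows "0.003 0 0 0;0.006 0 0 0;0.009 0 0 0;0.009 0 0 0"

```text
clock: 23.57
tool_pos: [0.5734, -0.0936, 0.1184]
eef_rot: [0.764, 0.645, -0.001, 0.001]
contact_force: [-2.3, -6.2, -1.8]
opening: 0.004
finger_force: 3.1
```

Request:
send_rows --rows "0.003 0 0 0;0.006 0 0 0;0.006 0 0 0;0.006 0 0 0"

```text
clock: 23.9
tool_pos: [0.5734, -0.0936, 0.1184]
eef_rot: [0.765, 0.644, -0.002, 0.002]
contact_force: [-3.1, -9.4, -1.2]
opening: 0.008
finger_force: 4.5
```

The position is stalled while the force climbs, so the cover is on its stop. Retreat and verify.

Request:
send_rows --rows "-0.02 0 0 0;-0.06 0 0 0;-0.1 0 0 0;-0.1 0 -0.06 0;-0.1 0 -0.15 0;-0.1 0 -0.26 0;-0.1 0 -0.33 0;-0.1 0 -0.35 0"

```text
clock: 24.57
tool_pos: [0.5717, -0.1203, 0.2273]
eef_rot: [0.764, 0.645, 0.003, 0.003]
contact_force: [-0.1, -0.2, 0.3]
opening: 0.006
finger_force: 0.0
```

Request:
send_rows --rows "0.06 0 0 0;0.17 0 0 0;0.3 0 0 0;0.43 0 0 0;0.56 0 0 0;0.69 0 0 0;0.82 0 0 0;0.95 0 0 0;1 0 0 0;1 0 0 0"

```text
clock: 25.4
tool_pos: [0.6188, 0.1831, 0.222]
eef_rot: [0.761, 0.648, 0.001, -0.002]
contact_force: [-0.3, 0.8, 0.0]
opening: 0.009
finger_force: 0.0
```

```bash
python3 - <<'E'
from h import *
for n,t in(("top",(345,187)),("side",(338,190))):
    p,d=eyes.snapshot(n);X=cloud(n,d);z=X[...,2]
    w=np.zeros(z.shape,np.uint8);cv2.circle(w,t,25,1,-1);m=(z>.131)&(z<.145)&(w>0)
    print(n,"tab",m.sum(),rect(X[m][:,:2]),z[m].mean())
    np.savez(f"pics/{n}5.npz",p=p)
a=np.load("pics/top5.npz")["p"][90:290,150:450,::-1];b=np.load("pics/side5.npz")["p"][110:310,180:480,::-1]
cv2.imwrite("pics/c5.png",cv2.resize(np.hstack([a,b]),(800,267),interpolation=2))
delta([.5,.2,.3])
E
```

```text
top tab 88 (array([576.1, -78.6]), array([11.9, 48.5]), 81.0) 0.13755149734549746
side tab 65 (array([573. , -76.9]), array([15.9, 48.8]), 81.0) 0.13827205836947276
shift [ 0.0136 -0.4052 -0.2579] turn 0 | pos [0.6191 0.1756 0.2225] yang -9.62 t 25.5 tilt [-0.0012 -0.0014] open 0.008 F [ 0.4 -0.9 -0.2]
```

View pics/c5.png

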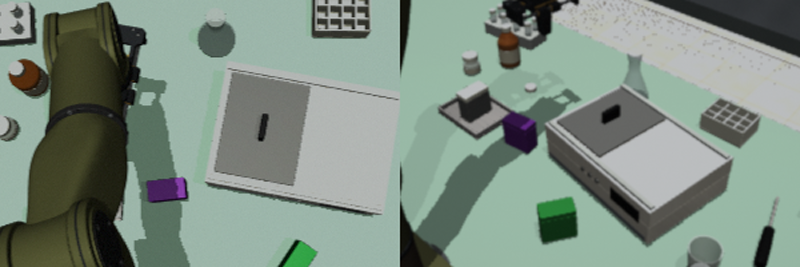

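The picture shows the cover shut, with its tab over the stage at (576,-78.6) mm (top crop (263,127)). The box stands upright in the tray (side crop (475,103)), everything else is where it was, and the arm is clear.

```bash
python3 -c "
from plant import finish_job
print(finish_job())"
```

```text
the job is handed in; nothing more can be done
None
```

The job is handed in at about 25.5 s: the cuvette box stands upright in the tray, the larger disc lies flat within about 1 mm of the stage's centre, and the cover is shut against its stop.

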